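# Tap a stack of blanks square in the jig

### The job

Square up the untidy stack of four aluminium blanks in the squaring jig, ready for stack drilling: using the boxwood tapping block, tap their edges gently until every blank is flush against both the side fence and the end stop. Do not touch the blanks with the gripper or disturb the other things, and finally stand the block back on the bench, off the jig.

Things in the scene. Friction and masses are not known exactly. Their poses are not given: they have to be found in the camera images.
- jig: Squaring jig, fixed to the bench: steel bed 250 x 190 mm, its top 12 mm above the bench. Origin on the bench; in the jig's frame the bed spans x -115 to +135, y -85 to +105 mm. x points roughly away from the robot, towards the end stop; y towards the side fence. The blanks lie on the bed, short of both at the start.
- fence (a point): Middle of the side fence's working face, at bed height (jig x 5, y 50, z 12 mm; axes as the jig's). The rigid straight fence runs along jig x from -65 to +75 mm, its face at jig y = +50 looking to -y; it is 26 mm high above the bed and 14 thick.
- stop_housing (a point): Foot of the grey housing's -x face, at bed height (jig x 105, y 15, z 12 mm). It carries the adjustable rigid end stop: a flat steel pad (anvil_pad), jig y -10 to +40 mm, 26 high, its face looking to -x. How far it is wound out differs and is not reported: the face is somewhere from jig x +60 to +80 mm, to be felt for or seen.
- tap_block: Boxwood tapping block, a rounded box 36 (x) x 50 (y) x 52 (z) mm, 75 g, standing loose on the bench to one side; origin at the centre of its underside. Gripped low across its 50 mm length, its tapping faces (x = +-18 mm) stay ahead of the fingers. The fingers reach 15 mm beyond each gripped end: mind the fence, tap off the blanks' middle there.
- blank0: Aluminium blank, 90 (x) x 70 (y) x 6 (z) mm, about 100 g; origin at the centre of its underside; the bottom one, on the bed, of four stacked on the jig's bed (24 mm in all), x roughly along the jig's, each askew by up to 10 mm and 0.2 rad. The whole stack slides at under 3 N; pressing to 15 N against fence or stop is safe, over 35 N on a blank marks it.
- blank1: Aluminium blank, 90 (x) x 70 (y) x 6 (z) mm, about 100 g; origin at the centre of its underside; the second from below, of four stacked on the jig's bed (24 mm in all), x roughly along the jig's, each askew by up to 10 mm and 0.2 rad. The whole stack slides at under 3 N; pressing to 15 N against fence or stop is safe, over 35 N on a blank marks it.
- blank2: Aluminium blank, 90 (x) x 70 (y) x 6 (z) mm, about 100 g; origin at the centre of its underside; the third from below, of four stacked on the jig's bed (24 mm in all), x roughly along the jig's, each askew by up to 10 mm and 0.2 rad. The whole stack slides at under 3 N; pressing to 15 N against fence or stop is safe, over 35 N on a blank marks it.
- blank3: Aluminium blank, 90 (x) x 70 (y) x 6 (z) mm, about 100 g; origin at the centre of its underside; the top one, of four stacked on the jig's bed (24 mm in all), x roughly along the jig's, each askew by up to 10 mm and 0.2 rad. The whole stack slides at under 3 N; pressing to 15 N against fence or stop is safe, over 35 N on a blank marks it.
- disc_blank: Bystander: brass disc, 28 mm across, 4 thick, lying on the jig's bed behind the side fence; origin at the centre of its underside.
- pot: Bystander: small white lidded pot, 36 mm across, 26 high, on the bench on the jig's -y side; origin at the centre of its underside.
- third_hand: Bystander: black stepped weighted base 72 mm across with a short steel post and brass clamp, 74 high overall; origin at the centre of its underside. It stands to one side of the jig, the tapping block to the other.
- gem_box: Bystander: white gem box 45 x 45 x 20 mm; origin at the centre of its underside.
- ring_mandrel: Bystander: tapered steel ring mandrel 180 mm long, 24 mm thick, lying down along its x; origin at bench level under its middle.
- solder_board: Bystander: white soldering board 100 x 130 x 12 mm on a round dark turntable, 24 high overall; origin at the centre of its underside.
Things that resemble listed ones, but are neither listed nor needed, are in the scene too. What is shaped like the blank2 but green or yellow is not meant.

How it is judged (in metres and radians):
At the end, for the whole second after the job is handed in: All four blanks lie flat in one stack on the jig's bed, at rest, each with its edges within 2 mm of the side fence's face and of the end stop's face and within 0.03 rad of square; the tapping block stands upright (within 0.08 rad) on the bench, released and at rest (x of anvil_pad in the frame of blank0 between 0.049 and 0.0532 m and y of blank0 in the frame of jig between 0.0128 and 0.017 m and angle between the x axis of each of blank0, blank1, blank2, blank3 and the x axis of jig, either way round below 0.03 rad and angle between each of blank0, blank1, blank2, blank3's own z axis and vertical below 0.03 rad and linear speed of each of blank0, blank1, blank2, blank3, tap_block below 0.01 m/s and x of anvil_pad in the frame of blank1 between 0.049 and 0.0532 m and y of blank1 in the frame of jig between 0.0128 and 0.017 m and x of anvil_pad in the frame of blank2 between 0.049 and 0.0532 m and y of blank2 in the frame of jig between 0.0128 and 0.017 m and x of anvil_pad in the frame of blank3 between 0.049 and 0.0532 m and y of blank3 in the frame of jig between 0.0128 and 0.017 m and z of each of blank0, blank1, blank2, blank3 in the frame of jig below 0.033 m and height (world z) of tap_block below 0.004 m and angle between tap_block's own z axis and vertical below 0.08 rad); the robot touches nothing.
It fails at once if the gripper or arm touches a blank (they scratch) (contact force between any of the fingers, the arm and blank0 above 1 N or contact force between any of the fingers, the arm and blank1 above 1 N or contact force between any of the fingers, the arm and blank2 above 1 N or contact force between any of the fingers, the arm and blank3 above 1 N).
It fails at once if a blank is hit or pressed by the tapping block with more than 35 N (contact force between tap_block and blank0 above 35 N or contact force between tap_block and blank1 above 35 N or contact force between tap_block and blank2 above 35 N or contact force between tap_block and blank3 above 35 N).
It fails at once if a bystander is moved by more than 30 mm (the brass disc: 20 mm) (distance of disc_blank from where it was at the start of the episode above 0.02 m or distance of any of pot, third_hand, gem_box, ring_mandrel, solder_board from where it was at the start of the episode above 0.03 m).
It also fails if it takes over 72 s, if anything falls off the work surface, if the arm or the gripper's body presses on something with over 40 N, if the wrist force passes 120 N, or if a joint passes its speed limit or range.

### The arm

A 7-joint arm with a two-finger parallel gripper is mounted at the origin on the work surface. World frame = base frame: x ahead of the robot, y to its left, z up, the work surface at z = 0. Lengths are in mm, angles in rad, forces in N, time in s.
With the tool pointing down it reaches from about 425 to 950 mm from the base axis. Payload 4.7 kg.
Tool frame: the origin (TCP) lies midway between the tips of the shut fingers; the grasp point (between the pads) lies 19 mm behind it; z points along the fingers, y is the direction in which the jaws open and shut (so a half turn about z gives the same grasp; the last joint's range is limited). The gripper opens to 87 mm and grips with 3 to 60 N. Pads are 19 mm wide; open, the fingers measure 117 mm over their backs; the gripper's body (75 mm by 190 mm) begins 51 mm behind the grasp point.
Start: joints at [-1.205, 0.469, -0.049, 1.532, 0.024, 1.141, -0.082], TCP at [259.583, 623.11, 222.573] pointing down, gripper open.
Joint ranges: [-2.59, 2.59], [-0.33, 1.99], [-1.39, 1.29], [0.1, 2.45], [-1.04, 4.18], [0.21, 1.99], [-2.66, 2.66]. Speed limits (rad/s): [2.57, 2.57, 3.14, 3.14, 3.14, 3.14, 3.14].

### API

Orientations are given as a 3x3 rotation matrix whose columns are the frame's x, y, z axes.
In Python, from rig import manip, get_image gives the robot as it stands.
- The arm moves only by the tool servo_tool, never from a script. Its arguments are lists of equal length, an entry for each row: "fingers": the finger opening in mm, from 0 to 87; "travel": the shift along the tool's x, y, z in mm, a list of three; "rotation": the turn, a rotation vector about the tool's x, y, z in degrees, a list of three. In form: {"fingers": [fingers, ...], "travel": [[tx, ty, tz], ...], "rotation": [[ax, ay, az], ...]}. A call has 1 to 10 rows; each row is the pose to reach, as a shift and turn from the pose commanded when the call began, along the tool's axes at that moment; what a row does not reach only later rows make up. A row lasts 1/10 s, in which the tool goes at most 50 mm and 8.59 degrees, less where a joint would pass 70% of its speed; a pose out of reach is approached as far as the arm can. A call with a gripper value outside its range is refused whole. The fingers move at their own pace and stop on an object; the grip force is fixed at half the most. Time passes only in rows, so rows that repeat a pose let the fingers close. It gives the time, the measured TCP pose, the force and the opening at its end, in the units of the state.
- manip.observe(): the state, without advancing time (a new reading comes with each control period).
- get_image(name): name is "scene" or "top"; returns a dict with "image" (480x640x3 uint8, red, green, blue), "K" (3x3 intrinsics, pixels), "distortion" ([k1, k2, p1, p2, k3] as OpenCV has them; the pictures are not rectified), "extrinsics" (4x4, takes a point from camera to world coordinates). Camera axes: x right, y down, z forward; pixel columns grow to the right and rows downward; lengths in mm; the calibration is good to about 2 mm. A picture is of the moment at which its call begins. There is no depth.
- manip.finish_job(): hands the job in, once; it reports no verdict.
The state is a dict: "t": time; "joint_pos": joint angles; "qd": joint speeds; "joint_torque": joint torques, N m; "tool_pos": TCP position; "eef_rot": TCP orientation; "wrist_force": force on the tool from outside, world axes, zero at the start; "ft_torque": the same for the moment, N m; "gripper_width": finger opening in mm.
Only numpy, scipy, OpenCV 4.12 (cv2) and the standard library are available. Lean on these libraries where they do the work, as an engineer would, in place of code of your own. Each camera call takes 0.05 s, during which the arm holds its last target. There are 200 camera calls.

## Working session

There is one attempt and no reset: what is moved stays moved. The work goes in short steps, Python scripts to look and compute and a tool call to move; the robot and the scene stay as the last step left them, time stands still between calls to the robot, and variables do not carry over. Pictures are saved under pics/ and viewed, about 8 in all and at most 12, crops included, and the job is handed in when it is done.

Besides the shell and the picture viewer there is one more tool, called after "Emit:" as name(argument=value, ...) on one line, values as JSON. servo_tool: Moves the arm, as the interface text tells. Its arguments: {"type":"object","properties":{"fingers":{"type":"array","items":{"type":"number"}},"travel":{"type":"array","items":{"type":"array","items":{"type":"number"}}},"rotation":{"type":"array","items":{"type":"array","items":{"type":"number"}}}},"required":["fingers","travel","rotation"]}

```bash
ls; mkdir -p pics; python3 - <<'E'
from rig import manip,get_image
import cv2,numpy as np
np.set_printoptions(suppress=True,precision=4)
for n in("scene","top"):
    d=get_image(n);cv2.imwrite(f"pics/{n}0.png",d["image"][:,:,::-1])
    print(n,d["K"],d["distortion"],d["extrinsics"])
print(manip.observe())
E
```

```text
pics
scene [[456.9802   0.     327.8951]
 [  0.     456.9802 238.562 ]
 [  0.       0.       1.    ]] [-0.0411  0.      0.      0.      0.    ] [[   0.0638    0.7912   -0.6082 1084.0938]
 [   0.998    -0.0536    0.0349   44.3996]
 [  -0.005    -0.6092   -0.793   790.4732]
 [   0.        0.        0.        1.    ]]
top [[448.0541   0.     318.3756]
 [  0.     448.0541 248.2772]
 [  0.       0.       1.    ]] [-0.0075  0.      0.      0.      0.    ] [[   0.0235   -0.9951    0.0963  432.5652]
 [  -0.9996   -0.0219    0.0178   52.7436]
 [  -0.0156   -0.0967   -0.9952 1032.406 ]
 [   0.        0.        0.        1.    ]]
{'t': 0.1, 'joint_pos': array([-1.2049,  0.4693, -0.0486,  1.5336,  0.0241,  1.141 , -0.0823]), 'qd': array([-0.0002, -0.0016, -0.0013, -0.0045,  0.0007,  0.0009,  0.0004]), 'joint_torque': array([  0.0011, -50.9169,  -0.081 , -23.6828,  -0.0615,   0.0345,
         0.0001]), 'tool_pos': array([259.4211, 622.5918, 221.62  ]), 'eef_rot': array([[-0.9231,  0.3846, -0.0006],
       [ 0.3846,  0.9231, -0.0016],
       [-0.0001, -0.0017, -1.    ]]), 'wrist_force': array([-0.2031, -0.2004, -0.2493]), 'ft_torque': array([-0.0089, -0.0024, -0.011 ]), 'gripper_width': 87.09474436757226}
```

View pics/scene0.png

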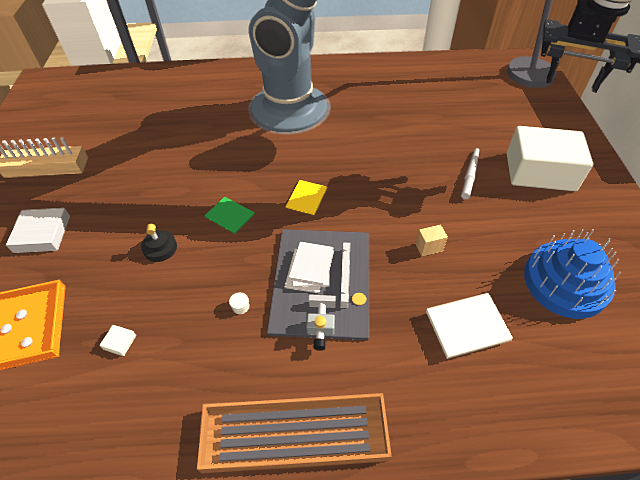

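View pics/top0.png

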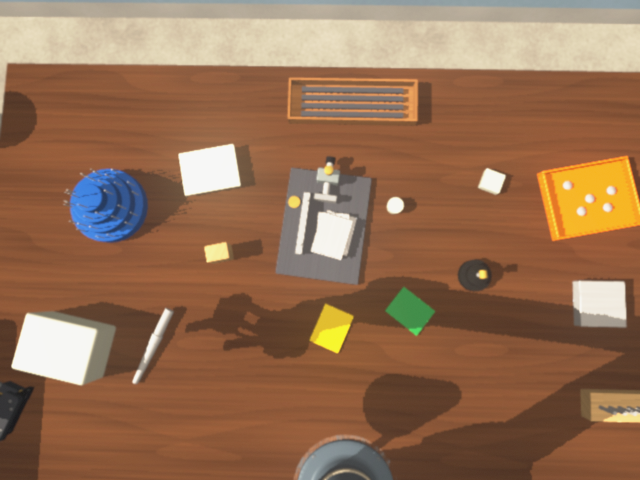

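The scene view shows the jig at about (320,285), with the tapping block at (432,240). In the top view the jig is at (325,227), the fence runs (306,193)–(298,253), the stop pad is at (326,197) and the block is at (216,252). Next I'll measure these.

```bash
cat > h.py <<'E'
from rig import manip,get_image
import cv2,numpy as np
np.set_printoptions(suppress=True,precision=2)
def ray(d,p):
    u=cv2.undistortPoints(np.array(p,float).reshape(-1,1,2),d["K"],d["distortion"])[:,0]
    E=d["extrinsics"]; r=np.c_[u,np.ones(len(u))]@E[:3,:3].T
    return E[:3,3],r
def plane(d,p,z):
    o,r=ray(d,p); return o+r*((z-o[2])/r[:,2])[:,None]
def proj(d,X):
    E=np.linalg.inv(d["extrinsics"]);rv,_=cv2.Rodrigues(E[:3,:3])
    return cv2.projectPoints(np.array(X,float).reshape(-1,1,3),rv,E[:3,3],d["K"],d["distortion"])[0][:,0]
def tri(d1,p1,d2,p2):
    o1,r1=ray(d1,[p1]);o2,r2=ray(d2,[p2])
    A=np.c_[r1[0],-r2[0]];s=np.linalg.lstsq(A,o2-o1,rcond=None)[0]
    a=o1+s[0]*r1[0];b=o2+s[1]*r2[0];return (a+b)/2,np.linalg.norm(a-b)
def big(mask):
    c,_=cv2.findContours(mask.astype(np.uint8),cv2.RETR_EXTERNAL,cv2.CHAIN_APPROX_NONE)
    return max(c,key=cv2.contourArea)
def crop(d,x0,y0,w,h,s):
    return cv2.resize(d["image"][y0:y0+h,x0:x0+w,::-1],None,fx=s,fy=s,interpolation=cv2.INTER_CUBIC)
E
python3 - <<'E'
from h import *
T=get_image("top");S=get_image("scene")
a=crop(T,190,155,190,140,4);cv2.imwrite("pics/topc.png",a)
b=crop(S,260,215,200,145,4);cv2.imwrite("pics/scc.png",b)
for d,(x0,y0,x1,y1),(cx,cy,cX,cY) in((T,(265,160,380,290),(195,235,240,270)),(S,(262,225,375,345),(410,220,455,262))):
    hsv=cv2.cvtColor(d["image"],cv2.COLOR_RGB2HSV).astype(int)
    m=np.zeros((480,640),bool);m[y0:y1,x0:x1]=((hsv[...,1]<70))[y0:y1,x0:x1]
    c=big(m);print("bed",cv2.minAreaRect(c),cv2.approxPolyDP(cv2.convexHull(c),4,True)[:,0].tolist())
    k=cv2.approxPolyDP(cv2.convexHull(c),4,True)[:,0].astype(float);w=plane(d,k,12);print(w)
    m=np.zeros((480,640),bool);m[cy:cY,cx:cX]=((hsv[...,2]>150)&(hsv[...,0]>13))[cy:cY,cx:cX]
    c=big(m);k=cv2.approxPolyDP(cv2.convexHull(c),2,True)[:,0];print("block",k.tolist());print(plane(d,k.astype(float),52))
E
```

```text
bed ((323.87237548828125, 223.83102416992188), (83.17097473144531, 110.53379821777344), 7.943472385406494) [[291, 168], [338, 170], [371, 179], [357, 283], [276, 272]]
[[717.93 139.25  12.  ]
 [715.26  29.65  12.  ]
 [695.4  -47.26  12.  ]
 [454.12 -18.46  12.  ]
 [474.85 166.34  12.  ]]
block [[227, 243], [228, 258], [206, 262], [205, 245]]
[[534.71 272.39  52.  ]
 [501.56 268.74  52.  ]
 [491.64 316.98  52.  ]
 [529.2  321.    52.  ]]
bed ((319.2607421875, 287.2215881347656), (101.23284912109375, 113.80048370361328), 2.2025980949401855) [[283, 229], [368, 233], [367, 339], [315, 344], [268, 335]]
[[454.14 -17.54  12.  ]
 [477.78 166.39  12.  ]
 [724.58 135.62  12.  ]
 [728.08  39.64  12.  ]
 [704.54 -46.49  12.  ]]
block [[440, 225], [447, 236], [442, 251], [422, 255], [419, 230]]
[[497.95 312.67  52.  ]
 [527.65 320.82  52.  ]
 [564.44 302.38  52.  ]
 [571.41 260.56  52.  ]
 [508.21 266.35  52.  ]]
```

View pics/topc.png

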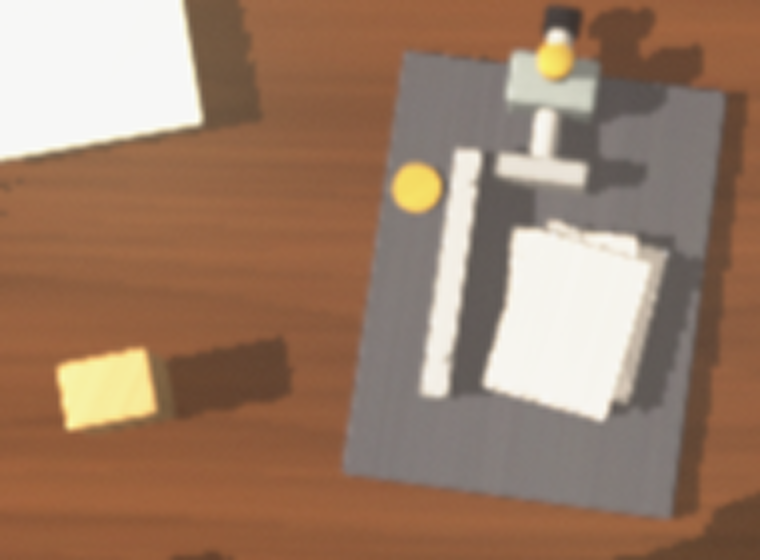

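View pics/scc.png

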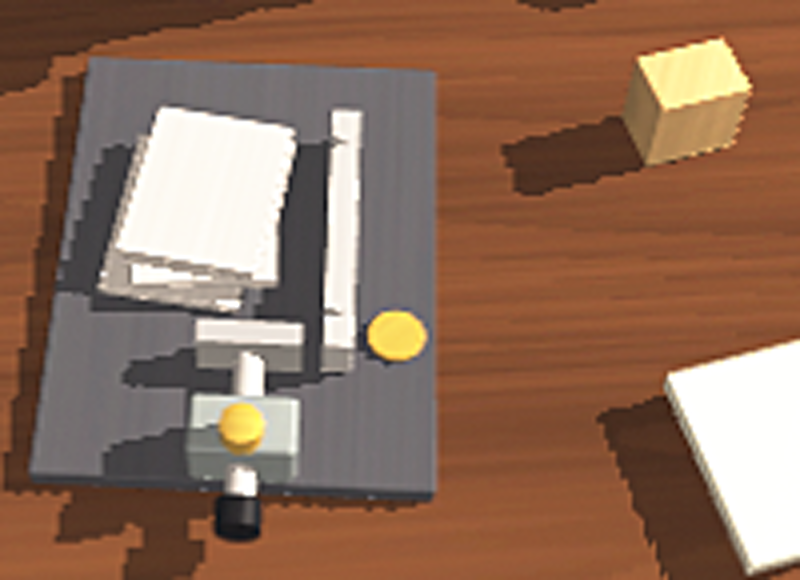

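The crops show the block's top face clearly, the fence's right edge at topc (482,150)–(448,396), the pad at (497,152)–(588,187), and the top blank's corners at (515,227), (650,262), (608,420) and (485,387). Next I'll turn these into positions, with heights from two views.

```bash
python3 - <<'E'
from h import *
T=get_image("top");S=get_image("scene")
t=lambda x,y:(x/4+190-.375,y/4+155-.375); s=lambda x,y:(x/4+260-.375,y/4+215-.375)
B=[tri(T,t(*a),S,s(*b)) for a,b in(((57,364),(750,90)),((148,348),(662,110)),((158,414),(637,58)),((66,430),(722,37)))]
for b in B:print("block",b)
P=np.array([b[0] for b in B]);print("centre",P.mean(0));e=P[0]+P[3]-P[1]-P[2];print("yaxis deg",np.degrees(np.arctan2(e[1],e[0])))
print("knob",tri(T,t(555,60),S,s(242,425)))
print("fence face",tri(T,t(482,150),S,s(320,347)),tri(T,t(448,396),S,s(332,110)))
w=plane(T,[t(403,52),t(725,92),t(672,518),t(343,473)],12)[:,:2]
w2=plane(S,[s(435,490),s(30,472),s(90,58),s(436,72)],12)[:,:2];print(w,w2)
J=np.array([[135,105],[135,-85],[-115,-85],[-115,105.]])
W=(w+w2)/2
a=W.mean(0);b=J.mean(0);U,_,V=np.linalg.svd((J-b).T@(W-a));R=V.T@U.T;o=a-R@b
yaw=np.arctan2(R[1,0],R[0,0]);print("jig",o,np.degrees(yaw),"res",W-(J@R.T+o))
np.savez("jig.npz",o=o,R=R)
tj=lambda X:(np.asarray(X)[...,:2]-o)@R
print("fence in jig top",tj(plane(T,[t(482,150),t(448,396),t(455,150),t(420,396)],38)))
print("pad scene",tj(plane(S,[s(197,320),s(304,322)],38)),"top far edge",tj(plane(T,[t(497,152),t(588,163)],38)),"near foot",tj(plane(T,[t(497,175),t(588,187)],12)), tj(plane(T,[t(497,175),t(588,187)],38)))
print("top blank T",tj(plane(T,[t(515,227),t(650,262),t(608,420),t(485,387)],36)))
print("others",tj(plane(T,[t(667,250),t(632,403),t(635,235),t(550,222)],24)))
print("top blank S",tj(plane(S,[s(277,286),s(118,250),s(160,106),s(296,128)],36)))
E
```

```text
block (array([527.91, 323.04,  48.65]), np.float64(2.562593762439517))
block (array([538.04, 273.92,  49.13]), np.float64(0.1658744618918237))
block (array([501.75, 267.76,  46.67]), np.float64(0.6960873511332509))
block (array([491.47, 316.49,  47.78]), np.float64(2.6069786947275766))
centre [514.79 295.3   48.06]
yaxis deg 101.78350504536985
knob (array([703.86,  51.6 ,  54.7 ]), np.float64(0.9586834330501622))
fence face (array([656.1 ,  91.18,  36.34]), np.float64(2.103392090781527)) (array([516.23, 107.62,  35.21]), np.float64(0.241417264905585))
[[718.79 140.74]
 [698.65 -46.93]
 [451.6  -19.92]
 [472.82 167.71]] [[721.02 138.58]
 [699.61 -48.19]
 [454.36 -19.45]
 [476.84 167.87]]
jig [575.65  51.25] -6.49883764062548 res [[-1.75 -0.63]
 [-1.03  0.93]
 [ 1.22  0.51]
 [ 1.56 -0.8 ]]
fence in jig top [[ 74.97  49.73]
 [-65.64  49.23]
 [ 72.94  64.85]
 [-67.75  64.7 ]]
pad scene [[ 64.58 -11.09]
 [ 63.3   39.7 ]] top far edge [[ 74.96  41.17]
 [ 75.54 -10.55]] near foot [[ 67.24  40.77]
 [ 67.27 -12.31]] [[ 61.9   39.36]
 [ 61.93 -12.37]]
top blank T [[ 34.19  25.33]
 [ 24.61 -52.52]
 [-66.72 -40.86]
 [-57.7   29.58]]
others [[ 34.76 -61.65]
 [-54.45 -53.31]
 [ 40.88 -42.51]
 [ 41.84   6.43]]
top blank S [[ 42.74  25.88]
 [ 25.83 -52.83]
 [-63.32 -39.98]
 [-52.38  31.05]]
```

Emit:
servo_tool(fingers=[87,87,87,87,87,87,87,87,87,87], travel=[[-36,-20,0],[-72,-41,10],[-108,-61,20],[-145,-82,30],[-181,-102,50],[-217,-123,70],[-253,-143,90],[-289,-163,105],[-325,-184,120],[-361.6,-204.3,130]], rotation=[[0,0,-4],[0,0,-8],[0,0,-12],[0,0,-16],[0,0,-20],[0,0,-24],[0,0,-28],[0,0,-32],[0,0,-34.4],[0,0,-34.4]])

```text
t: 1.3
tool_pos: [515.2, 293.8, 91.5]
eef_rot: [[-0.979, -0.205, -0.001], [-0.205, 0.979, -0.0], [0.001, -0.0, -1.0]]
wrist_force: [1.0, -0.4, -0.2]
gripper_width: 87.2
```

Emit:
servo_tool(fingers=[87,87,87,87,87,50,40,40,40,40], travel=[[0,1,25],[0,1,50],[0,1,75],[0,1,86],[0,1,86],[0,1,86],[0,1,86],[0,1,86],[0,1,86],[0,1,86]], rotation=[[0,0,0],[0,0,0],[0,0,0],[0,0,0],[0,0,0],[0,0,0],[0,0,0],[0,0,0],[0,0,0],[0,0,0]])

```text
t: 2.3
tool_pos: [514.8, 296.6, 7.1]
eef_rot: [[-0.979, -0.204, 0.001], [-0.204, 0.979, 0.001], [-0.001, 0.0, -1.0]]
wrist_force: [-0.3, -0.1, -0.3]
gripper_width: 54.4
```

Emit:
servo_tool(fingers=[40,40,40,40], travel=[[0,0,0],[0,0,0],[0,0,0],[0,0,0]], rotation=[[0,0,0],[0,0,0],[0,0,0],[0,0,0]])

```text
t: 2.7
tool_pos: [514.7, 296.5, 6.9]
eef_rot: [[-0.979, -0.204, 0.0], [-0.204, 0.979, 0.0], [-0.0, 0.0, -1.0]]
wrist_force: [-1.9, 0.1, 4.7]
gripper_width: 50.0
```

Emit:
servo_tool(fingers=[40,40,40,40,40,40,40,40,40,40], travel=[[0,0,-30],[0,0,-65],[2,-30,-100],[6,-70,-100],[10,-110,-100],[15,-155,-100],[20,-200,-100],[24,-245,-100],[28,-290,-100],[31.6,-335,-100]], rotation=[[0,0,0],[0,0,8],[0,0,16],[0,0,24],[0,0,32],[0,0,40],[0,0,48],[0,0,56],[0,0,64],[0,0,72]])

```text
t: 3.7
tool_pos: [551.7, -39.6, 106.3]
eef_rot: [[-0.492, 0.871, -0.0], [0.871, 0.492, 0.0], [0.0, -0.0, -1.0]]
wrist_force: [1.0, 0.3, -1.0]
gripper_width: 50.0
```

Emit:
servo_tool(fingers=[40,40,40,40,40,40,40], travel=[[0,0,0],[0,0,0],[0,0,0],[0,0,0],[0,0,0],[0,0,0],[0,0,0]], rotation=[[0,0,8],[0,0,16],[0,0,24],[0,0,32],[0,0,36.4],[0,0,36.4],[0,0,36.4]])

```text
t: 4.4
tool_pos: [551.8, -37.8, 106.2]
eef_rot: [[0.113, 0.994, -0.001], [0.994, -0.113, -0.0], [-0.0, -0.001, -1.0]]
wrist_force: [-0.5, 1.0, -0.8]
gripper_width: 49.8
```

Emit:
servo_tool(fingers=[40,40,40,40,40,40], travel=[[0,0,30],[0,0,60],[0,0,76],[0,0,82],[0,0,85],[0,0,85]], rotation=[[0,0,0],[0,0,0],[0,0,0],[0,0,0],[0,0,0],[0,0,0]])

```text
t: 5.0
tool_pos: [552.5, -38.1, 21.9]
eef_rot: [[0.115, 0.993, 0.001], [0.993, -0.115, 0.0], [0.0, 0.001, -1.0]]
wrist_force: [-0.1, 0.5, -0.1]
gripper_width: 50.0
```

```bash
python3 - <<'E'
from h import *
T=get_image("top");S=get_image("scene")
cv2.imwrite("pics/both1.png",np.hstack([crop(T,270,155,120,150,3.2),crop(S,250,215,130,150,3.2)]))
print(manip.observe()["tool_pos"],manip.observe()["wrist_force"])
E
```

```text
[552.84 -38.07  22.42] [-0.07 -0.   -0.35]
```

View pics/both1.png

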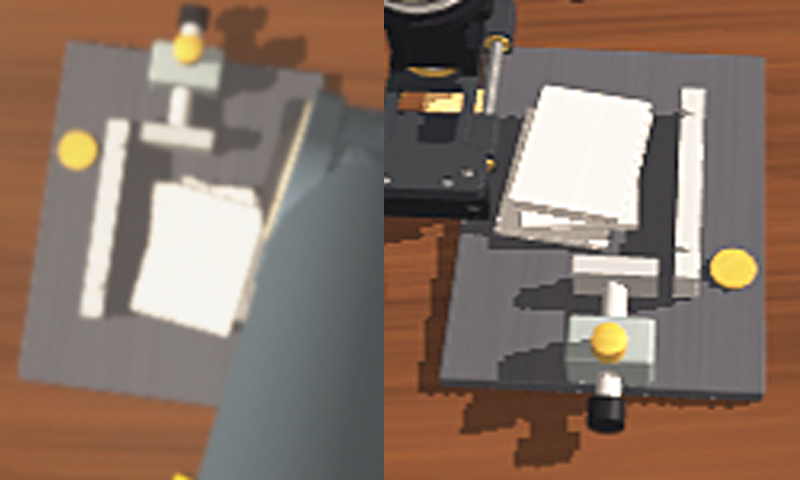

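The block stands clear on the stack's -y side. I'm starting the gentle push towards the fence.

Emit:
servo_tool(fingers=[40,40,40,40,40,40,40,40,40,40], travel=[[3,0,1.5],[6,0,2],[9,0,2],[12,0,2],[15,0,2],[18,0,2],[21,0,2],[24,0,2],[27,0,2],[30,0,2]], rotation=[[0,0,0],[0,0,0],[0,0,0],[0,0,0],[0,0,0],[0,0,0],[0,0,0],[0,0,0],[0,0,0],[0,0,0]])

```text
t: 6.1
tool_pos: [555.6, -8.1, 19.6]
eef_rot: [[0.115, 0.993, 0.0], [0.993, -0.115, -0.0], [-0.0, 0.0, -1.0]]
wrist_force: [0.3, -1.4, -0.7]
gripper_width: 49.9
```

Emit:
servo_tool(fingers=[40,40,40,40,40,40,40,40,40], travel=[[2,0,0],[4,0,0],[6,0,0],[8,0,0],[10,0,0],[12,0,0],[14,0,0],[16,0,0],[16,0,0]], rotation=[[0,0,0],[0,0,0],[0,0,0],[0,0,0],[0,0,0],[0,0,0],[0,0,0],[0,0,0],[0,0,0]])

```text
t: 7.0
tool_pos: [557.4, 8.0, 19.5]
eef_rot: [[0.115, 0.993, -0.0], [0.993, -0.115, 0.0], [0.0, -0.0, -1.0]]
wrist_force: [0.1, -3.0, -0.8]
gripper_width: 50.0
```

Emit:
servo_tool(fingers=[40,40,40,40,40], travel=[[1,0,0],[2,0,0],[3,0,0],[4,0,0],[4,0,0]], rotation=[[0,0,0],[0,0,0],[0,0,0],[0,0,0],[0,0,0]])

```text
t: 7.5
tool_pos: [557.7, 11.9, 19.5]
eef_rot: [[0.115, 0.993, -0.0], [0.993, -0.115, 0.0], [0.0, -0.0, -1.0]]
wrist_force: [-0.8, -5.1, 0.1]
gripper_width: 49.9
```

Emit:
servo_tool(fingers=[40,40,40,40], travel=[[0.7,0,0],[1.3,0,0],[2,0,0],[2,0,0]], rotation=[[0,0,0],[0,0,0],[0,0,0],[0,0,0]])

```text
t: 7.9
tool_pos: [558.0, 13.9, 19.5]
eef_rot: [[0.115, 0.993, -0.0], [0.993, -0.115, 0.0], [0.0, -0.0, -1.0]]
wrist_force: [-1.3, -3.9, -0.8]
gripper_width: 50.1
```

Emit:
servo_tool(fingers=[40,40,40], travel=[[0.5,0,0],[1,0,0],[1,0,0]], rotation=[[0,0,0],[0,0,0],[0,0,0]])

```text
t: 8.2
tool_pos: [558.1, 14.7, 19.5]
eef_rot: [[0.115, 0.993, -0.0], [0.993, -0.115, 0.0], [0.0, -0.0, -1.0]]
wrist_force: [-0.9, -4.7, -0.9]
gripper_width: 50.0
```

Emit:
servo_tool(fingers=[40,40,40], travel=[[0.4,0,0],[0.8,0,0],[0.8,0,0]], rotation=[[0,0,0],[0,0,0],[0,0,0]])

```text
t: 8.5
tool_pos: [558.1, 14.8, 19.5]
eef_rot: [[0.116, 0.993, -0.0], [0.993, -0.116, -0.001], [-0.001, -0.0, -1.0]]
wrist_force: [-1.4, -6.0, -0.6]
gripper_width: 50.1
```

Emit:
servo_tool(fingers=[40,40,40,40], travel=[[0.5,0,0],[1,0,0],[1,0,0],[1,0,0]], rotation=[[0,0,0],[0,0,0],[0,0,0],[0,0,0]])

```text
t: 8.9
tool_pos: [558.0, 14.8, 19.5]
eef_rot: [[0.116, 0.993, -0.001], [0.993, -0.116, -0.002], [-0.002, -0.0, -1.0]]
wrist_force: [-1.3, -7.9, 0.3]
gripper_width: 50.1
```

Emit:
servo_tool(fingers=[40,40,40,40], travel=[[0.5,0,0],[1,0,0],[1,0,0],[1,0,0]], rotation=[[0,0,0],[0,0,0],[0,0,0],[0,0,0]])

```text
t: 9.3
tool_pos: [558.0, 14.8, 19.5]
eef_rot: [[0.117, 0.993, -0.001], [0.993, -0.117, -0.003], [-0.003, -0.0, -1.0]]
wrist_force: [-1.4, -8.7, 0.8]
gripper_width: 49.6
```

Emit:
servo_tool(fingers=[40,40,40,40,40,40,40,40,40,40], travel=[[-6,0,0],[-16,0,0],[-25,0,-15],[-28,0,-45],[-28,-15,-75],[-15,-35,-75],[0,-55,-75],[15,-70,-75],[30,-83,-75],[37,-83,-75]], rotation=[[0,0,0],[0,0,0],[0,0,0],[0,0,0],[0,0,-8],[0,0,-16],[0,0,-24],[0,0,-32],[0,0,-40],[0,0,-48]])

```text
t: 10.3
tool_pos: [478.8, 65.5, 95.7]
eef_rot: [[-0.667, 0.745, -0.0], [0.745, 0.667, 0.002], [0.001, 0.001, -1.0]]
wrist_force: [0.0, -0.5, -1.1]
gripper_width: 49.8
```

Emit:
servo_tool(fingers=[40,40,40,40,40,40,40,40], travel=[[0,0,0],[0,0,0],[0,0,0],[0,0,0],[0,0,0],[0,0,0],[0,0,0],[0,0,0]], rotation=[[0,0,-8],[0,0,-16],[0,0,-24],[0,0,-32],[0,0,-40],[0,0,-42],[0,0,-42],[0,0,-42]])

```text
t: 11.1
tool_pos: [480.6, 63.7, 95.3]
eef_rot: [[-0.993, 0.117, 0.001], [0.117, 0.993, 0.0], [-0.001, 0.001, -1.0]]
wrist_force: [1.0, -0.5, -0.3]
gripper_width: 49.7
```

```bash
python3 - <<'E'
from h import *
T=get_image("top");S=get_image("scene")
cv2.imwrite("pics/both2.png",np.hstack([crop(T,270,155,120,150,3.2),crop(S,250,215,130,150,3.2)]))
z=np.load("jig.npz");p=manip.observe();print(p["tool_pos"],(p["tool_pos"][:2]-z["o"])@z["R"],p["eef_rot"],p["wrist_force"])
E
```

```text
[480.5   63.77  94.97] [-95.95   1.68] [[-0.99  0.12  0.  ]
 [ 0.12  0.99  0.  ]
 [-0.    0.   -1.  ]] [ 0.29  0.29 -1.39]
```

View pics/both2.png

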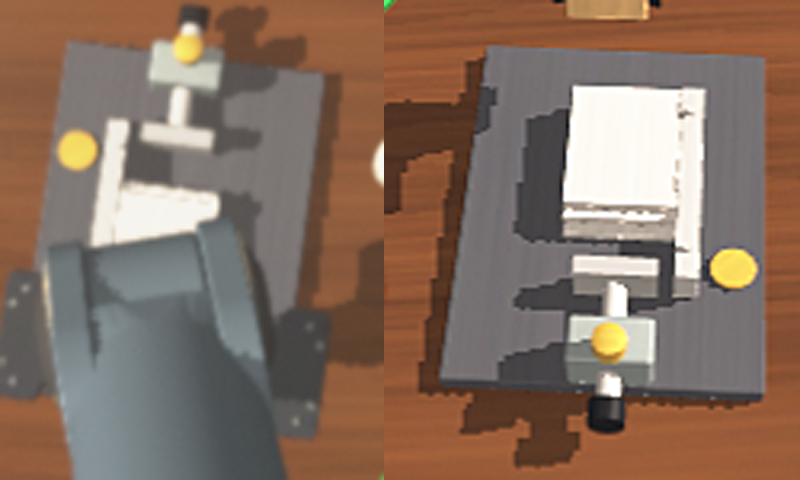

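Both views show all four blanks flush along the fence, so I'm lowering the block behind the stack and pushing towards the stop.

Emit:
servo_tool(fingers=[40,40,40,40,40,40], travel=[[0,0,25],[0,0,50],[0,0,67],[0,0,73],[0,0,75.5],[0,0,75.5]], rotation=[[0,0,0],[0,0,0],[0,0,0],[0,0,0],[0,0,0],[0,0,0]])

```text
t: 11.8
tool_pos: [480.7, 63.9, 19.5]
eef_rot: [[-0.993, 0.115, 0.001], [0.115, 0.993, 0.0], [-0.001, 0.0, -1.0]]
wrist_force: [-0.8, -0.1, -0.3]
gripper_width: 49.6
```

Emit:
servo_tool(fingers=[40,40,40,40,40,40,40,40,40,40], travel=[[-3,0,0],[-6,0,0],[-9,0,0],[-12,0,0],[-15,0,0],[-18,0,0],[-21,0,0],[-24,0,0],[-27,0,0],[-30,0,0]], rotation=[[0,0,0],[0,0,0],[0,0,0],[0,0,0],[0,0,0],[0,0,0],[0,0,0],[0,0,0],[0,0,0],[0,0,0]])

```text
t: 12.8
tool_pos: [509.3, 60.3, 18.9]
eef_rot: [[-0.993, 0.115, -0.002], [0.115, 0.993, -0.0], [0.002, -0.0, -1.0]]
wrist_force: [-3.5, 0.6, 1.7]
gripper_width: 49.6
```

Emit:
servo_tool(fingers=[40,40,40,40,40,40,40,40,40], travel=[[-2,0,0],[-4,0,0],[-6,0,0],[-8,0,0],[-10,0,0],[-12,0,0],[-14,0,0],[-16,0,0],[-16,0,0]], rotation=[[0,0,0],[0,0,0],[0,0,0],[0,0,0],[0,0,0],[0,0,0],[0,0,0],[0,0,0],[0,0,0]])

```text
t: 13.7
tool_pos: [526.1, 58.4, 19.0]
eef_rot: [[-0.993, 0.115, -0.0], [0.115, 0.993, 0.0], [0.0, 0.0, -1.0]]
wrist_force: [-2.6, 0.4, -1.7]
gripper_width: 49.8
```

Emit:
servo_tool(fingers=[40,40,40,40,40,40], travel=[[-1,0,0],[-2,0,0],[-3,0,0],[-4,0,0],[-5,0,0],[-5,0,0]], rotation=[[0,0,0],[0,0,0],[0,0,0],[0,0,0],[0,0,0],[0,0,0]])

```text
t: 14.3
tool_pos: [530.6, 57.9, 18.9]
eef_rot: [[-0.993, 0.115, -0.001], [0.115, 0.993, 0.0], [0.001, -0.0, -1.0]]
wrist_force: [-3.8, 0.0, -0.9]
gripper_width: 49.6
```

Emit:
servo_tool(fingers=[40,40,40,40,40], travel=[[-0.7,0,0],[-1.4,0,0],[-2.1,0,0],[-2.1,0,0],[-2.1,0,0]], rotation=[[0,0,0],[0,0,0],[0,0,0],[0,0,0],[0,0,0]])

```text
t: 14.8
tool_pos: [530.6, 57.9, 18.9]
eef_rot: [[-0.993, 0.115, -0.005], [0.115, 0.993, 0.0], [0.005, -0.0, -1.0]]
wrist_force: [-8.8, 1.9, 4.9]
gripper_width: 49.7
```

Emit:
servo_tool(fingers=[40,40,40,40], travel=[[-0.6,0,0],[-1.2,0,0],[-1.2,0,0],[-1.2,0,0]], rotation=[[0,0,0],[0,0,0],[0,0,0],[0,0,0]])

```text
t: 15.2
tool_pos: [530.6, 57.9, 19.0]
eef_rot: [[-0.993, 0.115, -0.007], [0.115, 0.993, 0.0], [0.007, -0.001, -1.0]]
wrist_force: [-11.8, 0.1, 8.9]
gripper_width: 49.8
```

Emit:
servo_tool(fingers=[40,40,40,40,40,40,40], travel=[[3,0,0],[10,0,0],[25,0,0],[40,0,0],[53,0,-20],[53,0,-50],[53,0,-75]], rotation=[[0,0,0],[0,0,0],[0,0,0],[0,0,0],[0,0,0],[0,0,0],[0,0,0]])

```text
t: 15.9
tool_pos: [483.2, 64.0, 95.8]
eef_rot: [[-0.993, 0.115, 0.005], [0.115, 0.993, 0.001], [-0.005, 0.001, -1.0]]
wrist_force: [0.7, 0.8, -1.1]
gripper_width: 49.8
```

```bash
python3 - <<'E'
from h import *
T=get_image("top");S=get_image("scene")
cv2.imwrite("pics/both3.png",np.hstack([crop(T,285,185,70,90,5.5),crop(S,285,225,75,90,5.5)]))
z=np.load("jig.npz");p=manip.observe();print(p["tool_pos"],(p["tool_pos"][:2]-z["o"])@z["R"],p["eef_rot"],p["wrist_force"])
E
```

```text
[485.93  64.38  97.88] [-90.63   2.89] [[-0.99  0.12  0.01]
 [ 0.12  0.99  0.  ]
 [-0.01  0.   -1.  ]] [ 1.62  0.47 -1.06]
```

View pics/both3.png

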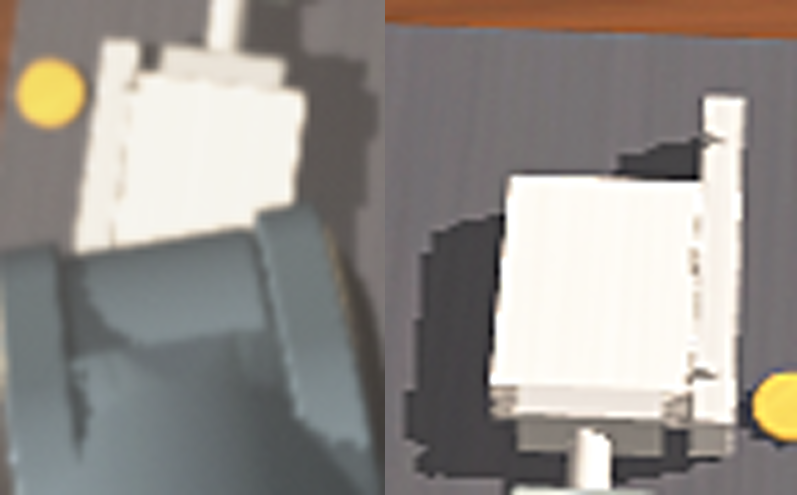

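Emit:
servo_tool(fingers=[40,40,40,40,40,40,40,40,40,40], travel=[[0,-20,0],[0,-40,0],[-15,-66,0],[-35,-66,0],[-55,-66,0],[-75,-66,0],[-90,-66,0],[-107,-66,0],[-107,-66,0],[-107,-66,0]], rotation=[[0,0,8],[0,0,16],[0,0,24],[0,0,32],[0,0,40],[0,0,48],[0,0,56],[0,0,64],[0,0,72],[0,0,80]])

```text
t: 17.0
tool_pos: [581.5, -14.5, 93.4]
eef_rot: [[-0.053, 0.999, 0.002], [0.999, 0.053, -0.001], [-0.001, 0.002, -1.0]]
wrist_force: [-0.3, 0.2, 0.1]
gripper_width: 50.0
```

Emit:
servo_tool(fingers=[40,40,40,40], travel=[[0,0,0],[0,0,0],[0,0,0],[0,0,0]], rotation=[[0,0,8],[0,0,10],[0,0,10],[0,0,10]])

```text
t: 17.4
tool_pos: [580.5, -14.2, 93.8]
eef_rot: [[0.113, 0.994, 0.0], [0.994, -0.113, -0.0], [-0.0, 0.0, -1.0]]
wrist_force: [0.5, 0.3, -1.0]
gripper_width: 50.0
```

```bash
python3 - <<'E'
from h import *
z=np.load("jig.npz");p=manip.observe();print(p["t"],p["tool_pos"],(p["tool_pos"][:2]-z["o"])@z["R"],p["eef_rot"].round(4).tolist(),p["wrist_force"])
E
```

```text
17.4 [580.46 -14.22  93.82] [ 12.19 -64.5 ] [[0.1132, 0.9936, 0.0004], [0.9936, -0.1132, -0.0002], [-0.0001, 0.0004, -1.0]] [ 0.52  0.34 -1.01]
```

Emit:
servo_tool(fingers=[40,40,40,40,40,40,40,40], travel=[[0,0,25],[0,0,50],[0,0,67],[0,0,72],[0,0,74.5],[5,0,74.5],[11,0,74.5],[17,0,74.5]], rotation=[[0,0,0],[0,0,0],[0,0,0],[0,0,0],[0,0,0],[0,0,0],[0,0,0],[0,0,0]])

```text
t: 18.2
tool_pos: [583.0, 3.6, 20.4]
eef_rot: [[0.115, 0.993, 0.002], [0.993, -0.115, 0.001], [0.001, 0.002, -1.0]]
wrist_force: [-1.0, 0.2, -0.3]
gripper_width: 49.5
```

Emit:
servo_tool(fingers=[40,40,40,40,40,40,40,40,40,40], travel=[[1.2,0,0],[2.4,0,0],[3.6,0,0],[4.8,0,0],[6,0,0],[7.2,0,0],[8.4,0,0],[9.6,0,0],[10.5,0,0],[10.5,0,0]], rotation=[[0,0,0],[0,0,0],[0,0,0],[0,0,0],[0,0,0],[0,0,0],[0,0,0],[0,0,0],[0,0,0],[0,0,0]])

```text
t: 19.2
tool_pos: [583.3, 11.8, 19.5]
eef_rot: [[0.116, 0.993, -0.0], [0.993, -0.116, -0.001], [-0.001, -0.0, -1.0]]
wrist_force: [-0.6, -2.9, -0.8]
gripper_width: 49.7
```

Emit:
servo_tool(fingers=[40,40,40,40,40], travel=[[0.6,0,0],[1.2,0,0],[1.8,0,0],[2.2,0,0],[2.2,0,0]], rotation=[[0,0,0],[0,0,0],[0,0,0],[0,0,0],[0,0,0]])

```text
t: 19.7
tool_pos: [583.2, 11.9, 19.6]
eef_rot: [[0.118, 0.993, -0.001], [0.993, -0.118, -0.003], [-0.003, -0.0, -1.0]]
wrist_force: [-2.2, -7.8, 1.0]
gripper_width: 49.8
```

Emit:
servo_tool(fingers=[40,40,40,40,40,40,40,40,40,40], travel=[[-5,0,0],[-15,0,0],[-25,0,-15],[-28,0,-45],[-28,-15,-75],[-28,-35,-75],[-10,-60,-75],[10,-82,-75],[27,-92,-75],[37,-92,-75]], rotation=[[0,0,0],[0,0,0],[0,0,0],[0,0,0],[0,0,-8],[0,0,-16],[0,0,-24],[0,0,-32],[0,0,-40],[0,0,-48]])

```text
t: 20.7
tool_pos: [495.2, 64.0, 95.7]
eef_rot: [[-0.667, 0.745, 0.0], [0.745, 0.667, 0.001], [0.001, 0.001, -1.0]]
wrist_force: [1.1, 0.7, -1.6]
gripper_width: 49.8
```

Emit:
servo_tool(fingers=[40,40,40,40,40,40,40], travel=[[0,0,0],[0,0,0],[0,0,0],[0,0,0],[0,0,0],[0,0,0],[0,0,0]], rotation=[[0,0,-8],[0,0,-16],[0,0,-24],[0,0,-32],[0,0,-40],[0,0,-42],[0,0,-42]])

```text
t: 21.4
tool_pos: [497.0, 62.0, 95.6]
eef_rot: [[-0.993, 0.117, 0.001], [0.117, 0.993, 0.0], [-0.001, 0.001, -1.0]]
wrist_force: [0.1, 1.0, -0.2]
gripper_width: 49.7
```

```bash
python3 - <<'E'
from h import *
z=np.load("jig.npz");p=manip.observe();print(p["t"],p["tool_pos"],(p["tool_pos"][:2]-z["o"])@z["R"],p["eef_rot"].round(4).tolist(),p["wrist_force"])
E
```

```text
21.4 [497.02  62.03  95.58] [-79.34   1.81] [[-0.9932, 0.1165, 0.0015], [0.1165, 0.9932, 0.0004], [-0.0014, 0.0006, -1.0]] [ 0.1   1.02 -0.22]
```

Emit:
servo_tool(fingers=[40,40,40,40,40,40,40,40,40], travel=[[0,0,25],[0,0,50],[0,0,67],[0,0,73],[0,0,75.5],[-6,0,75.5],[-12,0,75.5],[-18,0,75.5],[-25,0,75.5]], rotation=[[0,0,0],[0,0,0],[0,0,0],[0,0,0],[0,0,0],[0,0,0],[0,0,0],[0,0,0],[0,0,0]])

```text
t: 22.3
tool_pos: [522.5, 59.7, 19.6]
eef_rot: [[-0.993, 0.115, 0.001], [0.115, 0.993, 0.0], [-0.001, 0.0, -1.0]]
wrist_force: [0.6, -0.2, -0.3]
gripper_width: 50.1
```

Emit:
servo_tool(fingers=[40,40,40,40,40,40,40,40,40,40], travel=[[-1.2,0,0],[-2.4,0,0],[-3.6,0,0],[-4.8,0,0],[-6,0,0],[-7.2,0,0],[-8.4,0,0],[-9.6,0,0],[-10.8,0,0],[-10.8,0,0]], rotation=[[0,0,0],[0,0,0],[0,0,0],[0,0,0],[0,0,0],[0,0,0],[0,0,0],[0,0,0],[0,0,0],[0,0,0]])

```text
t: 23.3
tool_pos: [530.7, 58.6, 18.9]
eef_rot: [[-0.993, 0.115, -0.003], [0.115, 0.993, 0.0], [0.003, -0.0, -1.0]]
wrist_force: [-5.9, 1.0, 4.0]
gripper_width: 50.0
```

Emit:
servo_tool(fingers=[40,40,40,40], travel=[[-0.6,0,0],[-1.2,0,0],[-1.2,0,0],[-1.2,0,0]], rotation=[[0,0,0],[0,0,0],[0,0,0],[0,0,0]])

```text
t: 23.7
tool_pos: [530.7, 58.6, 18.9]
eef_rot: [[-0.993, 0.115, -0.005], [0.115, 0.993, 0.0], [0.005, -0.0, -1.0]]
wrist_force: [-7.5, -0.2, 7.6]
gripper_width: 49.5
```

Emit:
servo_tool(fingers=[40,40,40,40,40,40,40,40,40,40], travel=[[4,0,0],[14,0,0],[30,0,0],[45,0,-20],[60,0,-55],[60,40,-75],[60,85,-75],[60,130,-75],[60,180,-75],[60,232,-75]], rotation=[[0,0,0],[0,0,0],[0,0,0],[0,0,0],[0,0,0],[0,0,0],[0,0,0],[0,0,0],[0,0,0],[0,0,0]])

```text
t: 24.7
tool_pos: [500.4, 295.5, 94.3]
eef_rot: [[-0.993, 0.116, 0.002], [0.116, 0.993, 0.001], [-0.002, 0.001, -1.0]]
wrist_force: [1.3, -1.2, -0.5]
gripper_width: 49.9
```

Emit:
servo_tool(fingers=[40,40,40], travel=[[0,0,0],[0,0,0],[0,0,0]], rotation=[[0,0,0],[0,0,0],[0,0,0]])

```text
t: 25.0
tool_pos: [500.1, 292.2, 93.7]
eef_rot: [[-0.993, 0.117, -0.0], [0.117, 0.993, -0.001], [0.0, -0.001, -1.0]]
wrist_force: [0.1, 0.2, -1.4]
gripper_width: 49.7
```

```bash
python3 - <<'E'
from h import *
T=get_image("top");S=get_image("scene")
cv2.imwrite("pics/both4.png",np.hstack([crop(T,285,180,75,100,5),crop(S,285,225,75,100,5)]))
p=manip.observe();print(p["t"],p["tool_pos"],p["eef_rot"].round(4).tolist(),p["wrist_force"])
E
```

```text
25.1 [500.45 291.76  93.96] [[-0.993, 0.1178, 0.0], [0.1178, 0.993, -0.0008], [-0.0001, -0.0008, -1.0]] [-0.58  0.   -1.96]
```

View pics/both4.png

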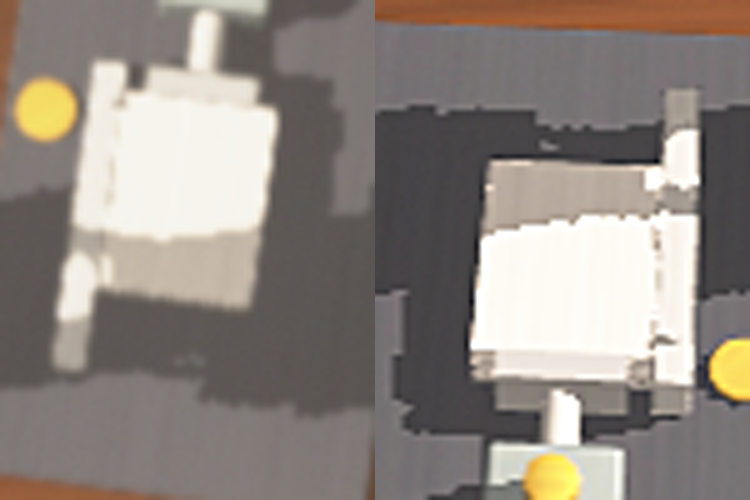

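All four blanks read as one clean stack against both fence and pad. Now I'm setting the block down.

Emit:
servo_tool(fingers=[40,40,40,40,40,40,40], travel=[[0,0,25],[0,0,50],[0,0,70],[0,0,79],[0,0,83],[0,0,85],[0,0,85]], rotation=[[0,0,0],[0,0,0],[0,0,0],[0,0,0],[0,0,0],[0,0,0],[0,0,0]])

```text
t: 25.8
tool_pos: [500.8, 293.8, 9.7]
eef_rot: [[-0.993, 0.116, 0.001], [0.116, 0.993, 0.001], [-0.001, 0.001, -1.0]]
wrist_force: [1.1, 0.1, -1.5]
gripper_width: 49.7
```

Emit:
servo_tool(fingers=[40,40,40,40], travel=[[0,0,0.7],[0,0,1.4],[0,0,1.4],[0,0,1.4]], rotation=[[0,0,0],[0,0,0],[0,0,0],[0,0,0]])

```text
t: 26.2
tool_pos: [500.3, 293.8, 7.9]
eef_rot: [[-0.993, 0.115, 0.0], [0.115, 0.993, 0.0], [-0.0, 0.0, -1.0]]
wrist_force: [0.8, -0.1, -0.5]
gripper_width: 49.8
```

Emit:
servo_tool(fingers=[40,40,40,40], travel=[[0,0,0.7],[0,0,1.4],[0,0,1.4],[0,0,1.4]], rotation=[[0,0,0],[0,0,0],[0,0,0],[0,0,0]])

```text
t: 26.6
tool_pos: [500.3, 293.8, 6.9]
eef_rot: [[-0.993, 0.115, 0.0], [0.115, 0.993, 0.0], [-0.0, 0.0, -1.0]]
wrist_force: [-1.7, -1.1, 6.5]
gripper_width: 50.1
```

Contact at the same height as at the grasp, so I'm releasing the block and rising.

Emit:
servo_tool(fingers=[55,65,80,87,87,87,87], travel=[[0,0,0],[0,0,0],[0,0,0],[0,0,0],[0,0,0],[0,0,0],[0,0,0]], rotation=[[0,0,0],[0,0,0],[0,0,0],[0,0,0],[0,0,0],[0,0,0],[0,0,0]])

```text
t: 27.3
tool_pos: [500.2, 293.7, 6.2]
eef_rot: [[-0.993, 0.115, -0.0], [0.115, 0.993, 0.0], [0.0, 0.0, -1.0]]
wrist_force: [0.3, 0.0, 0.3]
gripper_width: 85.8
```

Emit:
servo_tool(fingers=[87,87,87,87,87,87,87,87,87,87], travel=[[0,0,-10],[0,0,-30],[0,0,-60],[0,0,-90],[0,0,-120],[0,40,-150],[0,85,-160],[0,130,-160],[0,175,-160],[0,215,-160]], rotation=[[0,0,0],[0,0,0],[0,0,0],[0,0,0],[0,0,0],[0,0,0],[0,0,0],[0,0,0],[0,0,0],[0,0,0]])

```text
t: 28.3
tool_pos: [524.7, 509.7, 167.4]
eef_rot: [[-0.993, 0.114, 0.001], [0.114, 0.993, 0.001], [-0.0, 0.001, -1.0]]
wrist_force: [-0.2, -0.2, 0.8]
gripper_width: 87.2
```

```bash
python3 - <<'E'
from h import *
T=get_image("top");S=get_image("scene")
cv2.imwrite("pics/both5.png",np.hstack([crop(T,190,160,185,130,2.1),crop(S,260,210,185,130,2.1)]))
J=np.load("jig.npz");tj=lambda X:(X[:,:2]-J["o"])@J["R"]
g=cv2.cvtColor(T["image"],cv2.COLOR_RGB2GRAY)
cv2.imwrite("pics/topz.png",crop(T,285,180,75,90,6.6))
p=manip.observe();print(p["t"],p["tool_pos"],p["gripper_width"],p["wrist_force"])
E
```

```text
28.4 [522.11 514.49 166.2 ] 87.21616472558826 [-1.79 -0.44 -0.09]
```

View pics/both5.png

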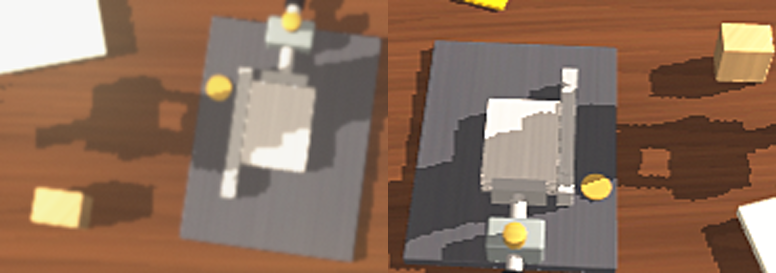

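View pics/topz.png

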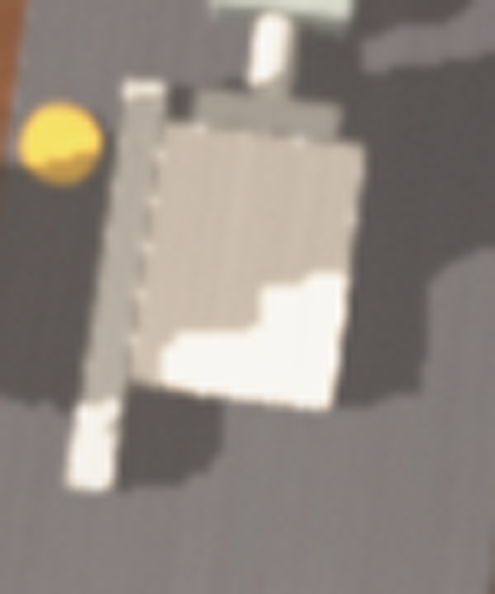

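Emit:
servo_tool(fingers=[87,87,87,87,87,87,87,87], travel=[[0,0,-20],[0,0,-50],[0,0,-80],[30,0,-80],[60,0,-80],[60,0,-80],[60,0,-80],[60,0,-80]], rotation=[[0,0,0],[0,0,0],[0,0,0],[0,0,0],[0,0,0],[0,0,0],[0,0,0],[0,0,0]])

```text
t: 29.2
tool_pos: [466.7, 513.1, 246.6]
eef_rot: [[-0.993, 0.117, 0.001], [0.117, 0.993, -0.0], [-0.001, -0.0, -1.0]]
wrist_force: [-0.3, 0.2, 0.0]
gripper_width: 86.9
```

```bash
python3 - <<'E'
from h import *
p=manip.observe();print(p["t"],p["tool_pos"],p["wrist_force"])
S=get_image("scene");cv2.imwrite("pics/end.png",S["image"][:,:,::-1])
E
```

```text
29.2 [466.71 513.09 246.56] [-0.35  0.17  0.03]
```

View pics/end.png

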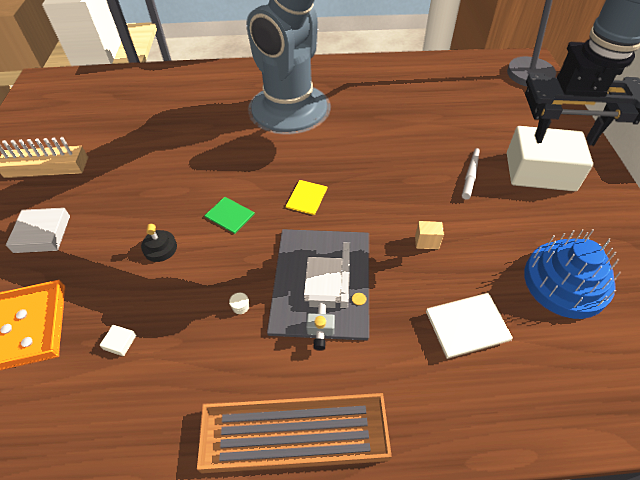

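The last picture shows everything in place: the block upright at (429,235), the stack flush at (328,280), the bystanders unmoved and the gripper clear in the air.

```bash
python3 -c "
from rig import manip;print(manip.finish_job())"
```

```text
the job is handed in; nothing more can be done
None
```

I pushed the four blanks flush against the side fence and then the end stop with the tapping block, twice each way. The block is back on the bench near where it started, and the job was handed in at about 29 s of the 72 s allowed.

- **Stack:** both rounds stopped at the same place, to about 0.1 mm: face at jig y ≈ -20 against the fence, block at jig x ≈ -45.5 against the stop. The pushes ended at about 8–12 N as read at the wrist after each move. The last pictures show no gap at the fence or pad and no skew. I judged that by eye and did not measure each blank.
- **Block:** it touched the bench at the same height at which I had gripped it (TCP 6.9 mm), and stands upright and released.
- **Surroundings:** by eye, no bystander appears to have moved, and the gripper is clear in the air with the wrist force near zero.
- **Disagreements:**
  - The two cameras put the block's top about 4 mm low (48 mm against 52 mm).
  - The stop face came out between x ≈ 62 and 67 mm depending on the method; feeling for it gave about 62.5 mm.
  - In the stop pushes the wrist also read 8–9 N upward, probably from the block rubbing on the bed.

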